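# Put finished glass panels into the drying drawer

## Robot

A 6-joint arm with a two-finger parallel gripper is mounted at the origin on the work surface. World frame = base frame: x ahead of the robot, y to its left, z up, the work surface at z = 0. Lengths are in m, angles in degrees, forces in N, time in s.
With the tool pointing down it reaches from about 0.275 to 0.825 m from the base axis. Payload 5.2 kg.
Tool frame: the origin (TCP) lies midway between the tips of the shut fingers; the grasp point (between the pads) lies 19 mm behind it; z points along the fingers, y is the direction in which the jaws open and shut (so a half turn about z gives the same grasp; the last joint's range is limited). The gripper opens to 93 mm and grips with 3 to 60 N. Pads are 15 mm wide; open, the fingers measure 128 mm over their backs; the gripper's body (75 mm by 188 mm) begins 65 mm behind the grasp point.
Start: joints at [58.339, 14.817, 87.949, -0, 77.235, -11.62], TCP at [0.188, 0.517, 0.219] pointing down, gripper open.
Joint ranges: [-179.93, 179.93], [-52.35, 119.4], [10.71, 147.94], [-69.91, 249.91], [12.55, 155.21], [-178.61, 178.61]. Speed limits (degrees/s): [147.25, 147.25, 180, 180, 180, 180].

## Interface

Orientations are given as [roll, pitch, yaw] about the fixed x, y, z axes, in that order (R = Rz(yaw) Ry(pitch) Rx(roll)).
In Python, from cell import readout, vision, manip gives the robot as it stands.
- The arm moves only by the shell command python3 -m handwheel 'ROWS' [FORCE]. ROWS is JSON, a list of rows, each a list of 3 entries, a list of its own where there are three numbers: the opening in per cent of the stroke, from 0 (shut) to 100 (fully open), then the shift along the tool's x, y, z in m, then the turn about the tool's z in rad. In form: [[hand, [dx, dy, dz], roll], ...]. A call has 1 to 12 rows; each row shifts and turns the commanded pose from where the row before left it, along the tool's axes as they then stand; what a row does not reach is not made up. A row lasts 1/10 s, in which the tool goes at most 50 mm and 8.59 degrees, less where a joint would pass 70% of its speed; a pose out of reach is approached as far as the arm can. A call is refused whole if a number of a shift passes 0.05 or a number of a turn 0.15, either way. A call with a gripper value outside its range is refused whole. The fingers move at their own pace and stop on an object; FORCE is the grip in N (left out, the last holds). Time passes only in rows, so rows that do not move let the fingers close. It gives the time, the measured TCP pose, the force and the opening at its end, in the units of the state.
- readout.read_state(): the state, without advancing time (a new reading comes with each control period).
- vision.capture(name): name is "side" or "top"; returns the picture (480x640x3 uint8, red, green, blue); there is no depth.
- vision.get_calibration(name): a dict with "K" (3x3 intrinsics, pixels), "R" (3x3) and "t" (3): a world point X has camera coordinates R X + t. Camera axes: x right, y down, z forward; pixel columns grow to the right and rows downward; lengths in m; the calibration is good to about 2 mm. A picture is of the moment at which its call begins. get_calibration takes no time and is no camera call.
- manip.close_job(): hands the job in, once; it reports no verdict.
The state is a dict: "time_s": time; "joint_pos": joint angles; "qd": joint speeds; "joint_efforts": joint torques, N m; "ee_pos": TCP position; "eef_rot": TCP orientation; "ft_force": force on the tool from outside, world axes, zero at the start; "wrist_torque": the same for the moment, N m; "width": finger opening in m.
Only numpy, scipy, OpenCV 4.12 (cv2) and the standard library are available. Lean on these libraries where they do the work, as an engineer would, in place of code of your own. Each camera call takes 0.05 s, during which the arm holds its last target. There are 200 camera calls.

## Task

Put the finished glass panels away in the drying drawer: first clear every hand tool out of the open drawer and lay it in the wooden tool tray. Then lay each framed panel flat in the drawer, one to a lane with its long side along the lane, and push it through the converging guides and under the steel bar until it is fully home against the back. Only then push the drawer shut, without slamming it, until it snaps fully home, and leave the tin and the jar on the bench as they are.

Things in the scene. Friction and masses are not known exactly. Their poses are not given: they have to be found in the camera images.
- drawer (a joint): how far the shallow plywood drawer has been pushed in, m: 0 fully open (pulled out towards the robot), 0.210 fully shut (stops at both ends). It slides with about 4 N of friction; about 10 mm before shut a spring catch must be overcome (some 8 N in all), then it snaps home
- drawer_front (a point): middle of the top edge of the drawer front's flat outer face, 52 mm above the bench; moves with the drawer. x points into the cabinet (the way to push it shut), y along the front, z up. The front is a board 334 mm wide, 12 mm thick, 8 to 52 mm above the bench; push it near its middle. The cabinet's top is 66 mm above the bench
- drawer_in (a point): on the drawer floor, middle of its front end, at the inner face of the drawer front; moves with the drawer; x points into the drawer, z up. Inside it is 300 mm wide and 220 mm long, floor 16 mm and side walls 40 mm above the bench. The first 115 mm of floor are clear, then the three lanes begin, 88 mm from centre to centre
- nest1 (a point): in the drawer, the centre point of a finished panel lying fully home in the left (+y) lane. x points into the drawer (the way panels are pushed), z up. The drawer floor is 7 mm below it. A lane is two wooden guides 20 mm high: mouth 84 mm wide, beginning 65 mm before this point, converging over 45 mm to a parallel throat 57 mm wide
- nest2 (a point): in the drawer, the centre point of a finished panel lying fully home in the middle lane. x points into the drawer (the way panels are pushed), z up. The drawer floor is 7 mm below it. The drawer's back, the stop for the panel, is 40 mm beyond this point
- nest3 (a point): in the drawer, the centre point of a finished panel lying fully home in the right (-y) lane. x points into the drawer (the way panels are pushed), z up. The drawer floor is 7 mm below it. A steel bar crosses all lanes 7 to 17 mm beyond this point, its underside 20 mm above the floor: panels must be slid under it
- panel1_mid (a point): small finished leaded-glass sample, flat rectangle of glass panes in a dark metal frame, 80 x 54 x 14 mm, 110 g or so, rigid, lying flat on the bench; this point is its centre (7 mm above its underside); its x runs along the 80 mm length, y along the 54 mm width, z is its thickness. May be absent. It does not matter which way round or which face up it lies
- panel2_mid (a point): small finished leaded-glass sample, flat rectangle of glass panes in a dark metal frame, 80 x 54 x 14 mm, 110 g or so, rigid, lying flat on the bench; this point is its centre (7 mm above its underside); its x runs along the 80 mm length, y along the 54 mm width, z is its thickness. May be absent. It does not matter which way round or which face up it lies
- panel3_mid (a point): small finished leaded-glass sample, flat rectangle of glass panes in a dark metal frame, 80 x 54 x 14 mm, 110 g or so, rigid, lying flat on the bench; this point is its centre (7 mm above its underside); its x runs along the 80 mm length, y along the 54 mm width, z is its thickness. May be absent. It does not matter which way round or which face up it lies
- lathekin_mid (a point): flat wooden hand tool (opening stick), 115 mm long along its x, 20 mm wide and 16 mm thick at the handle (its middle), thinner towards +x, lying on the drawer floor across the front of the lanes; this point is the middle of its length, half-way up its thickness. May be absent
- cutter_mid (a point): glass cutter with a square black handle and a slimmer brass head towards +x, 115 mm long along its x, 18 mm wide and thick at the handle (its middle), lying on the drawer floor across the front of the lanes; this point is the middle of its length, half-way up its thickness. May be absent
- tool_tray_in (a point): centre of the inner floor (6 mm above the bench) of the open wooden tool tray standing fixed on the bench, empty at the start; inside 144 mm along its x, 134 mm along its y, walls 6 mm thick and 30 mm high above the bench
- flux_tin: closed terracotta-coloured metal tin, 84 mm diameter, 62 mm high, upright on the bench; origin at the centre of its underside. Leave it alone
- oil_jar: small amber glass jar, 60 mm diameter, 75 mm high, upright on the bench; origin at the centre of its underside. Leave it alone

How it is judged (in metres and radians):
On the way, in this order (a step that is already met when the one before it is completed fails the run):
1. all tools from the drawer are in the tool tray (x of lathekin_mid in the frame of tool_tray_in between -0.06 and 0.06 m and y of lathekin_mid in the frame of tool_tray_in between -0.06 and 0.06 m and z of lathekin_mid in the frame of tool_tray_in between 0 and 0.03 m and x of cutter_mid in the frame of tool_tray_in between -0.06 and 0.06 m and y of cutter_mid in the frame of tool_tray_in between -0.06 and 0.06 m and z of cutter_mid in the frame of tool_tray_in between 0 and 0.03 m), for 0.2 s.
2. all panels are home in lanes of their own, the drawer still open (((x of panel1_mid in the frame of nest1 between -0.007 and 0.005 m and y of panel1_mid in the frame of nest1 between -0.006 and 0.006 m and z of panel1_mid in the frame of nest1 between -0.006 and 0.008 m and angle between the x axis of panel1_mid and the x axis of nest1, either way round below 0.08 rad) or (x of panel1_mid in the frame of nest2 between -0.007 and 0.005 m and y of panel1_mid in the frame of nest2 between -0.006 and 0.006 m and z of panel1_mid in the frame of nest2 between -0.006 and 0.008 m and angle between the x axis of panel1_mid and the x axis of nest2, either way round below 0.08 rad) or (x of panel1_mid in the frame of nest3 between -0.007 and 0.005 m and y of panel1_mid in the frame of nest3 between -0.006 and 0.006 m and z of panel1_mid in the frame of nest3 between -0.006 and 0.008 m and angle between the x axis of panel1_mid and the x axis of nest3, either way round below 0.08 rad)) and ((x of panel2_mid in the frame of nest1 between -0.007 and 0.005 m and y of panel2_mid in the frame of nest1 between -0.006 and 0.006 m and z of panel2_mid in the frame of nest1 between -0.006 and 0.008 m and angle between the x axis of panel2_mid and the x axis of nest1, either way round below 0.08 rad) or (x of panel2_mid in the frame of nest2 between -0.007 and 0.005 m and y of panel2_mid in the frame of nest2 between -0.006 and 0.006 m and z of panel2_mid in the frame of nest2 between -0.006 and 0.008 m and angle between the x axis of panel2_mid and the x axis of nest2, either way round below 0.08 rad) or (x of panel2_mid in the frame of nest3 between -0.007 and 0.005 m and y of panel2_mid in the frame of nest3 between -0.006 and 0.006 m and z of panel2_mid in the frame of nest3 between -0.006 and 0.008 m and angle between the x axis of panel2_mid and the x axis of nest3, either way round below 0.08 rad)) and ((x of panel3_mid in the frame of nest1 between -0.007 and 0.005 m and y of panel3_mid in the frame of nest1 between -0.006 and 0.006 m and z of panel3_mid in the frame of nest1 between -0.006 and 0.008 m and angle between the x axis of panel3_mid and the x axis of nest1, either way round below 0.08 rad) or (x of panel3_mid in the frame of nest2 between -0.007 and 0.005 m and y of panel3_mid in the frame of nest2 between -0.006 and 0.006 m and z of panel3_mid in the frame of nest2 between -0.006 and 0.008 m and angle between the x axis of panel3_mid and the x axis of nest2, either way round below 0.08 rad) or (x of panel3_mid in the frame of nest3 between -0.007 and 0.005 m and y of panel3_mid in the frame of nest3 between -0.006 and 0.006 m and z of panel3_mid in the frame of nest3 between -0.006 and 0.008 m and angle between the x axis of panel3_mid and the x axis of nest3, either way round below 0.08 rad)) and value of joint drawer below 0.1 m), for 0.2 s.
3. the drawer is shut (value of joint drawer above 0.206 m), for 0.2 s.
At the end, for the whole second after the job is handed in: Drawer within 4 mm of shut; each panel flat in its own lane, within 7 mm of home along it, 6 mm across and 0.08 rad; each tool in the tray, its middle within 60 mm of the tray centre along each side and under 30 mm above its floor; panels and tools at rest (all of step 1 and ((x of panel1_mid in the frame of nest1 between -0.007 and 0.005 m and y of panel1_mid in the frame of nest1 between -0.006 and 0.006 m and z of panel1_mid in the frame of nest1 between -0.006 and 0.008 m and angle between the x axis of panel1_mid and the x axis of nest1, either way round below 0.08 rad) or (x of panel1_mid in the frame of nest2 between -0.007 and 0.005 m and y of panel1_mid in the frame of nest2 between -0.006 and 0.006 m and z of panel1_mid in the frame of nest2 between -0.006 and 0.008 m and angle between the x axis of panel1_mid and the x axis of nest2, either way round below 0.08 rad) or (x of panel1_mid in the frame of nest3 between -0.007 and 0.005 m and y of panel1_mid in the frame of nest3 between -0.006 and 0.006 m and z of panel1_mid in the frame of nest3 between -0.006 and 0.008 m and angle between the x axis of panel1_mid and the x axis of nest3, either way round below 0.08 rad)) and ((x of panel2_mid in the frame of nest1 between -0.007 and 0.005 m and y of panel2_mid in the frame of nest1 between -0.006 and 0.006 m and z of panel2_mid in the frame of nest1 between -0.006 and 0.008 m and angle between the x axis of panel2_mid and the x axis of nest1, either way round below 0.08 rad) or (x of panel2_mid in the frame of nest2 between -0.007 and 0.005 m and y of panel2_mid in the frame of nest2 between -0.006 and 0.006 m and z of panel2_mid in the frame of nest2 between -0.006 and 0.008 m and angle between the x axis of panel2_mid and the x axis of nest2, either way round below 0.08 rad) or (x of panel2_mid in the frame of nest3 between -0.007 and 0.005 m and y of panel2_mid in the frame of nest3 between -0.006 and 0.006 m and z of panel2_mid in the frame of nest3 between -0.006 and 0.008 m and angle between the x axis of panel2_mid and the x axis of nest3, either way round below 0.08 rad)) and ((x of panel3_mid in the frame of nest1 between -0.007 and 0.005 m and y of panel3_mid in the frame of nest1 between -0.006 and 0.006 m and z of panel3_mid in the frame of nest1 between -0.006 and 0.008 m and angle between the x axis of panel3_mid and the x axis of nest1, either way round below 0.08 rad) or (x of panel3_mid in the frame of nest2 between -0.007 and 0.005 m and y of panel3_mid in the frame of nest2 between -0.006 and 0.006 m and z of panel3_mid in the frame of nest2 between -0.006 and 0.008 m and angle between the x axis of panel3_mid and the x axis of nest2, either way round below 0.08 rad) or (x of panel3_mid in the frame of nest3 between -0.007 and 0.005 m and y of panel3_mid in the frame of nest3 between -0.006 and 0.006 m and z of panel3_mid in the frame of nest3 between -0.006 and 0.008 m and angle between the x axis of panel3_mid and the x axis of nest3, either way round below 0.08 rad)) and value of joint drawer above 0.206 m and linear speed of each of panel1, panel2, panel3, lathekin, cutter below 0.02 m/s); the robot touches nothing.
It fails at once if the drawer is slammed (moves inwards faster than 0.5 m/s) (velocity of joint drawer above 0.5 m/s).
It fails at once if the tin or the jar is moved by more than 30 mm or tipped over (distance of any of flux_tin, oil_jar from where it was at the start of the episode above 0.03 m or angle between any of flux_tin, oil_jar's own z axis and vertical above 0.5 rad).
Of panel1, panel2, panel3 only 2 to 3 are there at a start; the rules pass over those that are not, and their reading is None.
Of lathekin, cutter only 1 to 2 are there at a start; the rules pass over those that are not, and their reading is None.
At some moment in a run one of lathekin, cutter may be knocked a few centimetres aside while the robot is not near it.
Once in a run the grip may slacken for a moment while it holds something.
It also fails if it takes over 210 s, if anything falls off the work surface, if the arm or the gripper's body presses on something with over 40 N, if the wrist force passes 120 N, or if a joint passes its speed limit or range.

## Working session

There is one attempt and no reset: what is moved stays moved. The work goes in short steps, Python scripts to look and compute and a shell command to move; the robot and the scene stay as the last step left them, time stands still between calls to the robot, and variables do not carry over. Pictures are saved under pics/ and viewed, about 12 in all and at most 16, crops included, and the job is handed in when it is done.

```bash
mkdir -p pics; ls; python3 - <<'E'
from cell import readout, vision
import cv2,numpy as np
for n in("top","side"):
    im=vision.capture(n); cv2.imwrite(f"pics/{n}0.png",im[:,:,::-1])
    c=vision.get_calibration(n); R=np.array(c["R"]);print(n,c["K"],R.round(3).tolist(),(-R.T@c["t"]).round(3))
print(readout.read_state())
E
```

```text
pics
top [[614.16654468   0.         310.91726881]
 [  0.         614.16654468 242.70172806]
 [  0.           0.           1.        ]] [[0.047, -0.999, 0.0], [-0.975, -0.046, -0.216], [0.216, 0.01, -0.976]] [ 0.218 -0.     1.377]
side [[551.5313637    0.         321.7363312 ]
 [  0.         551.5313637  241.38528151]
 [  0.           0.           1.        ]] [[0.774, -0.633, -0.015], [-0.483, -0.576, -0.659], [0.408, 0.518, -0.752]] [ 0.017 -0.619  0.974]
{'time_s': 0.1, 'joint_pos': array([ 5.83396381e+01,  1.48533301e+01,  8.80026023e+01, -2.14856101e-03,
        7.72347815e+01, -1.16197660e+01]), 'qd': array([-0.02554299, -0.07589616, -0.10535666, -0.0307822 , -0.02828757,
        0.03398959]), 'joint_efforts': array([ 2.02637028e-03, -4.38212085e+01, -2.84645122e+01,  7.21362932e-02,
        3.60694947e-02, -7.25732639e-05]), 'ee_pos': array([0.18821402, 0.5162857 , 0.21793276]), 'eef_rot': array([-1.79910723e+02, -1.62194337e-02,  1.59959868e+02]), 'ft_force': array([0.33674984, 0.54366904, 0.57769723]), 'wrist_torque': array([0.00604905, 0.00975394, 0.01061113]), 'width': 0.09303233555031386}
```

View pics/top0.png

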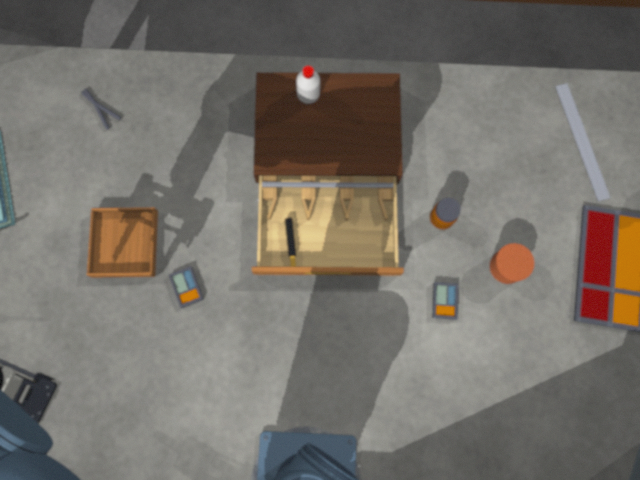

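View pics/side0.png

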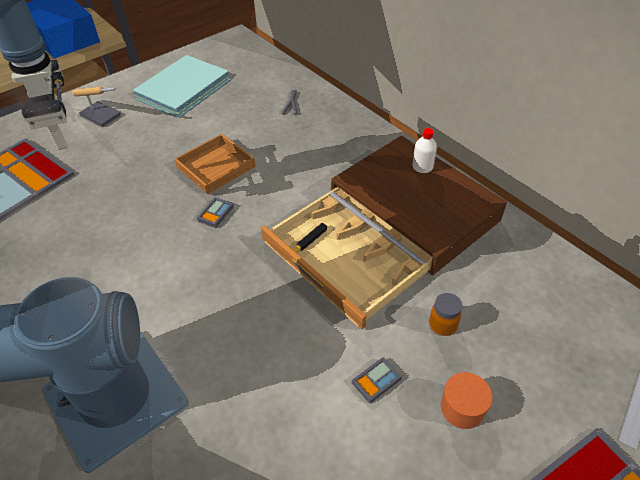

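The top view shows the cutter at about (291,238) with its brass head towards the front, panels at (186,286) and (446,299), and the tray at (123,242). The drawer front is at row 270, the jar at (445,213) and the tin at (513,263). I see no lathekin and no third panel so far. Next I'll measure and look closer.

```bash
cat > h.py <<'E'
import cv2,numpy as np
from cell import readout, vision
def ray(n,uv,z):
    c=vision.get_calibration(n);R=np.array(c["R"]);o=-R.T@np.array(c["t"])
    uv=np.atleast_2d(np.array(uv,float));d=(np.linalg.inv(c["K"])@np.c_[uv,np.ones(len(uv))].T).T@R
    return o+d*((z-o[2])/d[:,2])[:,None]
def proj(n,X):
    c=vision.get_calibration(n);p=np.array(c["K"])@(np.array(c["R"])@np.array(X,float)+c["t"]);return p[:2]/p[2]
def rect(n,mask,z,box):
    """largest blob of mask in box (x0,y0,x1,y1) -> world centre, sides, long-side yaw"""
    m=np.zeros(mask.shape,np.uint8);x0,y0,x1,y1=box;m[y0:y1,x0:x1]=mask[y0:y1,x0:x1]
    cs,_=cv2.findContours(m,cv2.RETR_EXTERNAL,cv2.CHAIN_APPROX_NONE);c=max(cs,key=cv2.contourArea)
    W=ray(n,c[:,0,:],z)[:,:2]
    (cx,cy),(w,h),a=cv2.minAreaRect((W*1000).astype(np.float32))
    if w<h:w,h,a=h,w,a+90
    return (round(cx/1000,4),round(cy/1000,4)),(round(w),round(h)),round((a+90)%180-90,1)
E
python3 - <<'E'
from h import *
t=cv2.imread("pics/top0.png");s=cv2.imread("pics/side0.png")
cv2.imwrite("pics/crops.png",np.hstack([cv2.resize(t[165:325,165:465],(800,427),interpolation=cv2.INTER_CUBIC)]))
for n,im,bx in(("top",t,[(165,260,210,312),(427,272,465,325)]),("side",s,[(190,192,240,232),(345,350,408,408)])):
    hsv=cv2.cvtColor(im,cv2.COLOR_BGR2HSV)
    # not bench: dark/blue-ish or saturated
    m=((hsv[...,1]>50)|(hsv[...,2]<95)).astype(np.uint8)
    for b in bx: print(n,"panel",rect(n,m,.014,b))
hsv=cv2.cvtColor(t,cv2.COLOR_BGR2HSV)
m=(hsv[...,2]<70).astype(np.uint8);print("cutter blk",rect("top",m,.034,(275,205,310,262)))
hs=cv2.cvtColor(s,cv2.COLOR_BGR2HSV);m=(hs[...,2]<70).astype(np.uint8);print("cutter side",rect("side",m,.034,(292,220,332,255)))
m=((hsv[...,1]>90)).astype(np.uint8)
print("tray",rect("top",m,.03,(75,195,170,290)))
print("frontcorners",ray("top",[(252,271),(404,271)],.052).round(4), ray("side",[(263,228),(364,321)],.052).round(4))
print("cab",ray("top",[(254,177),(401,178)],.066).round(4),ray("side",[(332,186),(432,270)],.066).round(4))
E
```

```text
top panel ((0.4072, 0.2826), (76, 60), 22.9)
top panel ((0.4023, -0.2927), (70, 48), -3.0)
side panel ((0.4041, 0.2765), (90, 71), 23.8)
side panel ((0.3976, -0.2956), (83, 56), -0.8)
cutter blk ((0.5267, 0.0604), (82, 12), 8.5)
cutter side ((0.5205, 0.0551), (93, 23), 8.9)
tray ((0.4984, 0.4365), (161, 152), 3.1)
frontcorners [[ 0.4411  0.1386  0.052 ]
 [ 0.4567 -0.1936  0.052 ]] [[ 0.4412  0.1329  0.052 ]
 [ 0.4498 -0.1997  0.052 ]]
cab [[ 0.6519  0.147   0.066 ]
 [ 0.665  -0.1818  0.066 ]] [[ 0.6412  0.127   0.066 ]
 [ 0.6365 -0.2035  0.066 ]]
```

View pics/crops.png

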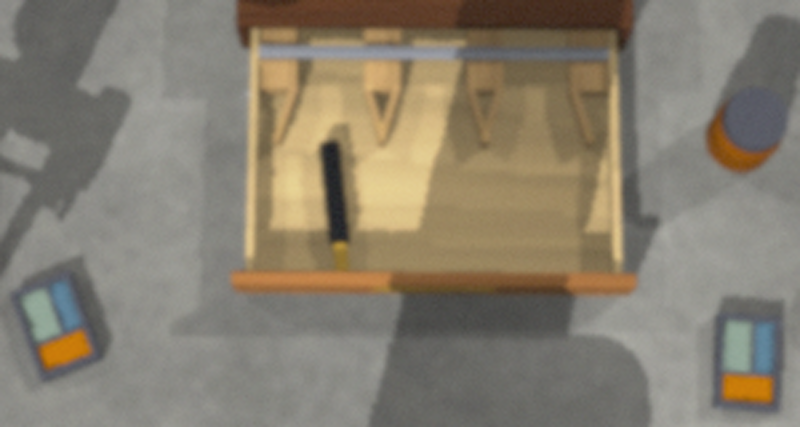

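The crop confirms that the cutter is the only tool and that there are two panels. Next I'll refine the drawer axes, panel centres and tray.

```bash
cat >> h.py <<'E'
def panel(n,im,box,z=.014,v=0):
    h=cv2.cvtColor(im,cv2.COLOR_BGR2HSV);m=((h[...,1]>45)&(h[...,2]>110)).astype(np.uint8)
    m=cv2.morphologyEx(m,cv2.MORPH_CLOSE,np.ones((5,5)));return rect(n,m,z,box)
def plan(x,y,z,yaw=None):
    s=readout.read_state();p=s["ee_pos"];r=s["eef_rot"];
    print("at",p.round(4),r.round(1),"F",s["ft_force"].round(1),"w",round(s["width"],4),"t",round(s["time_s"],1))
    yw=r[2] if yaw is None else yaw
    d=(yw-r[2]+90)%180-90
    a=np.radians(r[2]+d);dx,dy=x-p[0],y-p[1]
    print("turn %.3f rad (%.1f deg), then tool dx %.4f dy %.4f dz %.4f"%(-np.radians(d),-d,dx*np.cos(a)+dy*np.sin(a),dx*np.sin(a)-dy*np.cos(a),p[2]-z))
E
python3 - <<'E'
from h import *
t=cv2.imread("pics/top0.png");s=cv2.imread("pics/side0.png")
for n,im,bx in(("top",t,[(165,260,210,312),(427,272,465,325)]),("side",s,[(190,192,240,232),(345,350,408,408)])):
    for b in bx: print(n,panel(n,im,b))
g=cv2.cvtColor(t,cv2.COLOR_BGR2HSV)
# drawer front: saturated orange rows, lower edge of the blob per column at bottom
m=(g[...,1]>100)
cols=np.arange(256,400,4)
# top edge of front board = first strongly saturated row from 258 down
rows=[258+np.argmax(m[258:285,c]>0) for c in cols];bot=[284-np.argmax(m[258:285,c][::-1]>0) for c in cols]
print(rows,bot)
for y in (200,220,240,255):
    b=t[y,245:410].astype(int);print(y,b[:25,0].tolist(),b[-25:,0].tolist())
L=ray("top",[(261,189.4),(258.4,264.4),(394.5,189.4),(396.8,264.4)],.04);print(L.round(4),np.degrees(np.arctan2(*(L[0]-L[1])[[1,0]])),np.degrees(np.arctan2(*(L[2]-L[3])[[1,0]])))
E
```

```text
top ((0.4055, 0.2883), (70, 44), 24.5)
top ((0.4019, -0.2913), (70, 44), -0.2)
side ((0.3992, 0.2857), (68, 42), 28.6)
side ((0.3975, -0.2927), (68, 43), 0.7)
[np.int64(266), np.int64(265), np.int64(265), np.int64(265), np.int64(264), np.int64(265), np.int64(265), np.int64(265), np.int64(258), np.int64(258), np.int64(259), np.int64(266), np.int64(265), np.int64(265), np.int64(266), np.int64(266), np.int64(265), np.int64(266), np.int64(265), np.int64(265), np.int64(266), np.int64(266), np.int64(266), np.int64(265), np.int64(266), np.int64(266), np.int64(266), np.int64(266), np.int64(266), np.int64(266), np.int64(266), np.int64(266), np.int64(266), np.int64(266), np.int64(266), np.int64(266)] [np.int64(273), np.int64(274), np.int64(274), np.int64(273), np.int64(274), np.int64(274), np.int64(274), np.int64(274), np.int64(274), np.int64(274), np.int64(274), np.int64(274), np.int64(274), np.int64(274), np.int64(274), np.int64(274), np.int64(274), np.int64(274), np.int64(274), np.int64(274), np.int64(274), np.int64(274), np.int64(274), np.int64(274), np.int64(274), np.int64(274), np.int64(
[... 530 characters left out ...]
, 103, 120, 129, 126, 112, 100, 93, 94, 93, 100, 105, 124, 136, 139, 140, 138, 137]
240 [129, 130, 130, 127, 126, 125, 126, 125, 128, 128, 129, 132, 136, 138, 135, 115, 97, 92, 88, 87, 89, 98, 114, 126, 129] [85, 92, 103, 119, 121, 120, 125, 117, 115, 116, 131, 134, 117, 95, 83, 80, 80, 81, 80, 90, 108, 121, 127, 127, 128]
255 [132, 127, 130, 131, 128, 129, 128, 129, 128, 128, 128, 131, 138, 143, 134, 111, 92, 86, 85, 85, 84, 84, 85, 85, 87] [85, 83, 79, 82, 85, 80, 79, 82, 87, 107, 126, 138, 133, 115, 102, 95, 96, 97, 94, 96, 98, 97, 99, 106, 127]
[[ 0.6318  0.1321  0.04  ]
 [ 0.4586  0.1267  0.04  ]
 [ 0.646  -0.1711  0.04  ]
 [ 0.4729 -0.1792  0.04  ]] 1.7814657598635335 2.676623325706397
```

```bash
python3 - <<'E'
from h import *
e=ray("top",[(256,264.9),(396,265.9)],.052);print(e.round(4),np.degrees(np.arctan2(-(e[0]-e[1])[0],(e[0]-e[1])[1])))
o=ray("side",[(263,228),(364,321)],.052)
for yaw in (2.3,):
    c,s=np.cos(np.radians(yaw)),np.sin(np.radians(yaw));m=e.mean(0)
    d0=np.array([m[0],0]); d0[1]=-.026+(m[0]-.4657)*s/c
    f=lambda x,y:d0+[x*c-y*s,x*s+y*c]
    print("drawer_in",d0.round(4),"front",f(-.012,0).round(4))
    for i,y in enumerate((.088,0,-.088)):
        n=f(.18,y);print("nest",i+1,n.round(4),"drop",f(.06,y).round(4),"px",proj("top",[*n,.023]).round(),proj("side",[*n,.023]).round())
    print("barpx",[proj("top",[*f(.192,y),.046]).round(1).tolist() for y in(.14,-.14)])
plan(.513,.058,.218,188.5)
E
```

```text
[[ 0.455   0.1307  0.052 ]
 [ 0.4672 -0.1759  0.052 ]] 2.266918945894081
drawer_in [ 0.4611 -0.0262] front [ 0.4491 -0.0267]
nest 1 [0.6374 0.069 ] drop [0.5175 0.0642] px [289. 190.] [346. 212.]
nest 2 [ 0.641 -0.019] drop [ 0.5211 -0.0238] px [327. 191.] [372. 233.]
nest 3 [ 0.6445 -0.1069] drop [ 0.5246 -0.1117] px [366. 191.] [400. 254.]
barpx [[265.9, 182.2], [389.3, 183.0]]
at [0.1882 0.5163 0.2179] [-179.9   -0.   160. ] F [0.3 0.5 0.6] w 0.093 t 0.1
turn -0.498 rad (-28.5 deg), then tool dx -0.2535 dy -0.5013 dz -0.0001
```

```bash
python3 -m handwheel '[[50,[0,0,0],-0.125],[50,[0,0,0],-0.125],[50,[0,0,0],-0.125],[50,[0,0,0],-0.123],[50,[-0.02,-0.039,0],0],[50,[-0.02,-0.039,0],0],[50,[-0.02,-0.039,0],0],[50,[-0.02,-0.039,0],0],[50,[-0.02,-0.039,0],0],[50,[-0.02,-0.039,0],0],[50,[-0.02,-0.039,0],0],[50,[-0.02,-0.039,0],0]]' 20; python3 -m handwheel '[[50,[-0.02,-0.039,0],0],[50,[-0.02,-0.039,0],0],[50,[-0.02,-0.039,0],0],[50,[-0.02,-0.039,0],0],[50,[-0.013,-0.032,0],0],[50,[0,0,0],0],[50,[0,0,0],0]]'
python3 - <<'E'
from h import *
plan(.513,.058,.1,188.5)
for n in("top","side"): cv2.imwrite(f"pics/{n}1.png",vision.capture(n)[:,:,::-1])
t=cv2.imread("pics/top1.png");s=cv2.imread("pics/side1.png")
a=cv2.resize(t[165:325,180:420],(720,480));b=cv2.resize(s[120:330,250:460],(480,480));cv2.imwrite("pics/c1.png",cv2.resize(np.hstack([a,b]),(800,320)))
E
```

```text
time_s: 1.3
ee_pos: [0.3933, 0.2301, 0.2185]
eef_rot: [180.0, -0.0, -171.5]
ft_force: [0.6, 0.8, 0.4]
width: 0.0465
time_s: 2.0
ee_pos: [0.5122, 0.059, 0.218]
eef_rot: [180.0, -0.1, -171.6]
ft_force: [-0.3, 0.3, -0.0]
width: 0.0468
at [0.5122 0.059  0.218 ] [ 1.800e+02 -1.000e-01 -1.716e+02] F [-0.3  0.3 -0. ] w 0.0468 t 2.0
turn -0.002 rad (-0.1 deg), then tool dx -0.0006 dy -0.0011 dz 0.1180
```

View pics/c1.png

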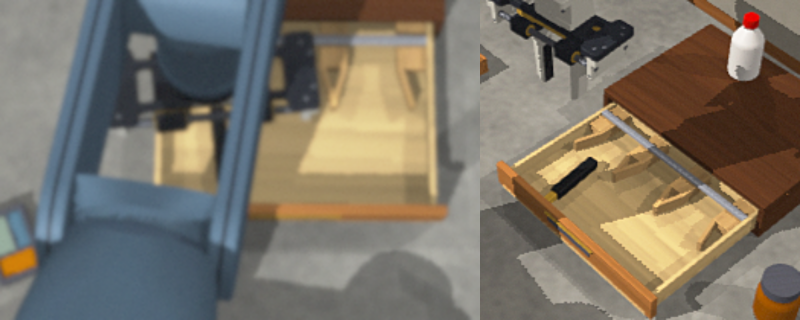

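The side view shows the cutter untouched, handle at about crop (575,178), with the open jaws above it. Now descending.

```bash
python3 -m handwheel '[[50,[0,-0.001,0.04],0],[50,[0,0,0.04],0],[50,[0,0,0.04],0],[50,[0,0,0.03],0],[50,[0,0,0.025],0],[50,[0,0,0.02],0],[50,[0,0,0],0],[50,[0,0,0],0]]'; python3 -m handwheel '[[0,[0,0,0],0],[0,[0,0,0],0],[0,[0,0,0],0],[0,[0,0,0],0],[0,[0,0,0],0],[0,[0,0,0],0]]' 30; python3 -m handwheel '[[0,[0,0,-0.02],0],[0,[0,0,-0.03],0],[0,[0,0,-0.03],0],[0,[0,0,-0.03],0],[0,[0,0,0],0]]'
python3 - <<'E'
from h import *
t=cv2.imread("pics/top0.png");g=cv2.cvtColor(t,cv2.COLOR_BGR2HSV);m=(g[...,1]>90).astype(np.uint8)
m[:,:]=cv2.morphologyEx(m,cv2.MORPH_CLOSE,np.ones((9,9)));print("tray",rect("top",m,.03,(75,195,170,290)))
s=cv2.imread("pics/side0.png");g=cv2.cvtColor(s,cv2.COLOR_BGR2HSV);m=(g[...,1]>120).astype(np.uint8)
print(rect("side",m,.03,(165,125,265,195)))
# inner floor quad seen by eye (top px 93..154, 213..272)
print(ray("top",[(91,209),(157,208),(155,275),(89,276)],.03).round(3))
plan(.5,.437,.13,180)
for n in ("side",): cv2.imwrite("pics/s2.png",vision.capture(n)[100:340,150:470,::-1])
E
```

```text
time_s: 2.9
ee_pos: [0.5123, 0.0596, 0.0241]
eef_rot: [180.0, -0.0, -171.4]
ft_force: [1.0, -0.4, 0.6]
width: 0.0464
time_s: 3.5
ee_pos: [0.513, 0.0585, 0.0242]
eef_rot: [-180.0, 0.0, -171.5]
ft_force: [-0.5, 1.7, 4.9]
width: 0.0176
time_s: 4.0
ee_pos: [0.5154, 0.0583, 0.1375]
eef_rot: [-179.9, 0.4, -171.5]
ft_force: [0.2, 0.3, -0.4]
width: 0.0177
tray ((0.4984, 0.4365), (161, 152), 3.1)
((0.4909, 0.4252), (172, 169), -86.4)
[[0.57  0.516 0.03 ]
 [0.58  0.366 0.03 ]
 [0.426 0.355 0.03 ]
 [0.417 0.501 0.03 ]]
at [0.5154 0.0583 0.1375] [-179.9    0.4 -171.5] F [ 0.2  0.3 -0.4] w 0.0177 t 4.0
turn 0.148 rad (8.5 deg), then tool dx 0.0154 dy 0.3787 dz 0.0075
```

View pics/s2.png

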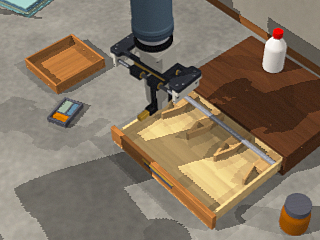

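Cutter is in the grip (17.7 mm) and the drawer looks empty. Next: move it over the tray and lower it.

```bash
python3 -m handwheel '[[0,[0,0,0],0.095],[0,[0,0.035,0],0],[0,[0,0.038,0],0],[0,[0,0.038,0],0],[0,[0,0.038,0],0],[0,[0,0.038,0],0],[0,[0,0.038,0],0],[0,[0,0.038,0],0],[0,[0,0.038,0],0],[0,[0,0.038,0],0],[0,[0,0.035,0],0],[0,[0,0,0],0]]'; python3 - <<'E'
from h import *
plan(.5,.437,.016,183.1)
E
```

```text
time_s: 5.25
ee_pos: [0.4908, 0.4355, 0.1308]
eef_rot: [180.0, -0.2, -176.7]
ft_force: [0.6, -0.1, -1.2]
width: 0.0174
at [0.4908 0.4355 0.1308] [ 180.    -0.2 -176.7] F [ 0.6 -0.1 -1.2] w 0.0174 t 5.2
turn 0.003 rad (0.2 deg), then tool dx -0.0092 dy 0.0010 dz 0.1148
```

```bash
python3 -m handwheel '[[0,[-0.009,0.001,0.03],0],[0,[0,0,0.03],0],[0,[0,0,0.025],0],[0,[0,0,0.015],0],[0,[0,0,0.008],0],[0,[0,0,0.005],0],[0,[0,0,0],0]]';  python3 -m handwheel '[[40,[0,0,0],0],[40,[0,0,0],0],[40,[0,0,0],0],[40,[0,0,0],0],[40,[0,0,-0.02],0],[60,[0,0,-0.04],0],[100,[0,0,-0.04],0],[100,[0,0,-0.04],0],[100,[0,0,0],0]]'; python3 - <<'E'
from h import *
cv2.imwrite("pics/s3.png",vision.capture("side")[90:250,130:370,::-1])
plan(.4035,.287,.12,180+25)
E
```

```text
time_s: 5.95
ee_pos: [0.5019, 0.4334, 0.0206]
eef_rot: [-180.0, 0.0, -177.0]
ft_force: [-0.7, -0.1, -0.9]
width: 0.0174
time_s: 6.85
ee_pos: [0.5049, 0.4356, 0.1683]
eef_rot: [179.7, 0.6, -176.9]
ft_force: [1.1, -0.6, 0.8]
width: 0.0647
at [0.5036 0.4348 0.165 ] [ 179.8    0.4 -176.9] F [ 0.8 -0.1 -0.8] w 0.0689 t 6.9
turn -0.383 rad (-21.9 deg), then tool dx 0.1532 dy -0.0916 dz 0.0450
```

View pics/s3.png

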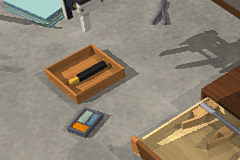

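Cutter lies in the tray (crop ~(92,72)). Next, panel 1.

```bash
python3 -m handwheel '[[100,[0,0,0],-0.13],[100,[0,0,0],-0.13],[100,[0,0,0],-0.123],[100,[0.038,-0.023,0.011],0],[100,[0.038,-0.023,0.011],0],[100,[0.038,-0.023,0.011],0],[100,[0.038,-0.023,0.011],0],[100,[0,0,0],0],[100,[0,0,0],0]]'; python3 - <<'E'
from h import *
plan(.4035,.287,.012,205)
t=vision.capture("top")[:,:,::-1].copy();s=vision.capture("side")[:,:,::-1].copy()
print(panel("side",s,(190,192,240,232)))
a=cv2.resize(t[220:340,130:290],(400,300));b=cv2.resize(s[130:250,150:310],(400,300));cv2.imwrite("pics/c4.png",np.hstack([a,b]))
E
```

```text
time_s: 7.8
ee_pos: [0.4017, 0.285, 0.1158]
eef_rot: [180.0, -0.1, -155.1]
ft_force: [0.9, 0.5, -0.1]
width: 0.0932
at [0.4017 0.285  0.1158] [ 1.800e+02 -1.000e-01 -1.551e+02] F [ 0.9  0.5 -0.1] w 0.0932 t 7.8
turn -0.001 rad (-0.1 deg), then tool dx -0.0025 dy 0.0010 dz 0.1038
((0.3993, 0.2858), (68, 42), 27.8)
```

View pics/c4.png

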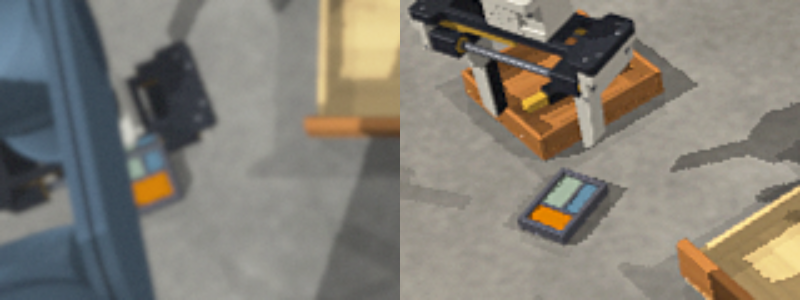

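```bash
python3 -m handwheel '[[100,[-0.002,0.001,0.03],0],[100,[0,0,0.03],0],[100,[0,0,0.025],0],[100,[0,0,0.013],0],[100,[0,0,0.006],0],[100,[0,0,0],0],[100,[0,0,0],0]]';  python3 -m handwheel '[[0,[0,0,0],0],[0,[0,0,0],0],[0,[0,0,0],0],[0,[0,0,0],0],[0,[0,0,0],0],[0,[0,0,0],0]]' 35;  python3 -m handwheel '[[0,[0,0,-0.03],0],[0,[0,0,-0.04],0],[0,[0,0,-0.04],0],[0,[0,0,0],0],[0,[0,0,0],0]]'; python3 - <<'E'
from h import *
plan(.518,.064,.12,182.3)
E
```

```text
time_s: 8.6
ee_pos: [0.4052, 0.2884, 0.0132]
eef_rot: [-180.0, 0.1, -155.0]
ft_force: [-0.2, 0.1, 0.2]
width: 0.093
time_s: 9.2
ee_pos: [0.4042, 0.2877, 0.0128]
eef_rot: [180.0, 0.0, -155.0]
ft_force: [-0.9, -0.4, 1.4]
width: 0.0521
time_s: 9.7
ee_pos: [0.4045, 0.2878, 0.1232]
eef_rot: [-180.0, 0.1, -155.0]
ft_force: [-0.5, -0.4, -0.8]
width: 0.0518
at [0.4045 0.2878 0.1232] [-1.80e+02  1.00e-01 -1.55e+02] F [-0.5 -0.4 -0.8] w 0.0518 t 9.7
turn 0.396 rad (22.7 deg), then tool dx -0.1044 dy -0.2281 dz 0.0032
```

```bash
python3 - <<'E'
from h import *
s=vision.capture("side")[:,:,::-1].copy()
cv2.imwrite("pics/c5.png",cv2.resize(s[100:260,130:330],(600,480)))
E
```

```text
(no output)
```

View pics/c5.png

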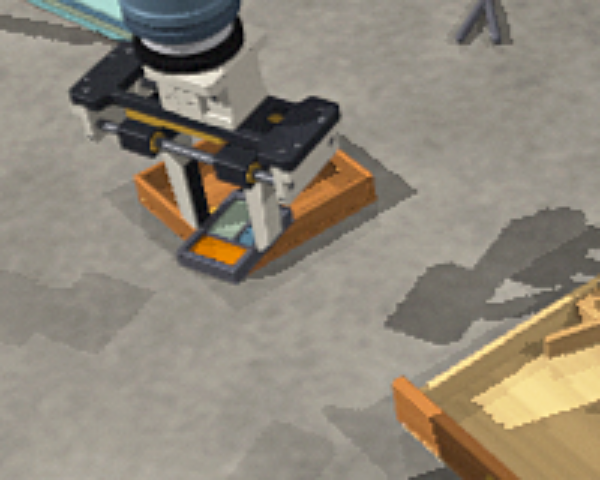

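Panel is lifted but held only by the fingertips. I'll set it back down and regrip deeper.

```bash
python3 -m handwheel '[[0,[0,0,0.04],0],[0,[0,0,0.035],0],[0,[0,0,0.02],0],[0,[0,0,0.01],0],[0,[0,0,0.004],0],[0,[0,0,0],0],[0,[0,0,0],0],[90,[0,0,0],0],[90,[0,0,0],0],[90,[0,0,0],0],[90,[0,0,0.009],0],[90,[0,0,0],0]]';  python3 -m handwheel '[[0,[0,0,0],0],[0,[0,0,0],0],[0,[0,0,0],0],[0,[0,0,0],0],[0,[0,0,0],0],[0,[0,0,0],0],[0,[0,0,-0.03],0],[0,[0,0,-0.04],0],[0,[0,0,-0.04],0],[0,[0,0,0],0],[0,[0,0,0],0]]' 40; python3 - <<'E'
from h import *
plan(.516,.064,.12,182.3)
E
```

```text
time_s: 10.95
ee_pos: [0.4035, 0.2873, 0.0036]
eef_rot: [180.0, -0.1, -155.0]
ft_force: [-0.5, -0.0, 0.8]
width: 0.0828
time_s: 12.05
ee_pos: [0.4045, 0.2878, 0.1152]
eef_rot: [-180.0, 0.1, -155.0]
ft_force: [-0.5, 0.6, -1.2]
width: 0.0534
at [0.4045 0.2878 0.1152] [-1.80e+02  1.00e-01 -1.55e+02] F [-0.5  0.6 -1.2] w 0.0534 t 12.1
turn 0.396 rad (22.7 deg), then tool dx -0.1024 dy -0.2281 dz -0.0048
```

```bash
python3 -m handwheel '[[0,[0,0,0],0.132],[0,[0,0,0],0.132],[0,[0,0,0],0.132],[0,[-0.034,-0.037,0],0],[0,[-0.034,-0.037,0],0],[0,[-0.034,-0.037,0],0],[0,[-0.034,-0.037,0],0],[0,[0,-0.037,0],0],[0,[0,-0.037,0],0],[0,[0,0,0],0],[0,[0,0,0],0]]'; python3 - <<'E'
from h import *
plan(.5525,.0656,.0215,182.3)
t=vision.capture("top")[:,:,::-1];s=vision.capture("side")[:,:,::-1].copy()
cv2.imwrite("pics/c6.png",np.hstack([cv2.resize(t[160:300,200:360],(400,350)),cv2.resize(s[130:340,240:480],(400,350))]))
E
```

```text
time_s: 13.15
ee_pos: [0.547, 0.0714, 0.1126]
eef_rot: [179.9, -0.2, -177.8]
ft_force: [-1.5, 0.6, -1.1]
width: 0.0533
at [0.547  0.0714 0.1126] [ 179.9   -0.2 -177.8] F [-1.5  0.6 -1.1] w 0.0533 t 13.2
turn -0.002 rad (-0.1 deg), then tool dx -0.0052 dy -0.0060 dz 0.0911
```

View pics/c6.png

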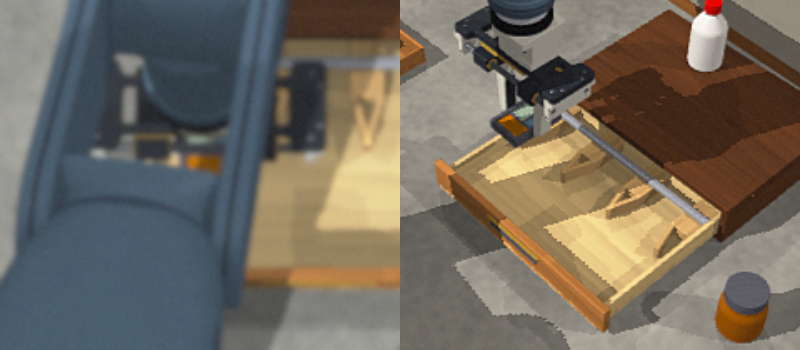

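Panel held level, aligned with lane 1 (side crop ~(517,122)). Lowering and releasing.

```bash
python3 -m handwheel '[[0,[-0.003,-0.006,0.03],0],[0,[-0.002,0,0.025],0],[0,[0,0,0.015],0],[0,[0,0,0.01],0],[0,[0,0,0.007],0],[0,[0,0,0.004],0],[0,[0,0,0],0],[0,[0,0,0],0]]'; python3 - <<'E'
from h import *
plan(.5525,.0656,.020,182.3)
s=vision.capture("side")[:,:,::-1].copy()
cv2.imwrite("pics/c7.png",cv2.resize(s[150:310,270:470],(800,640))[:600])
E
```

```text
time_s: 14.05
ee_pos: [0.5541, 0.0663, 0.0243]
eef_rot: [-180.0, 0.1, -177.7]
ft_force: [-0.2, 0.6, -0.9]
width: 0.0536
at [0.5541 0.0663 0.0243] [-1.800e+02  1.000e-01 -1.777e+02] F [-0.2  0.6 -0.9] w 0.0536 t 14.1
turn 0.000 rad (0.0 deg), then tool dx 0.0016 dy -0.0006 dz 0.0043
```

View pics/c7.png

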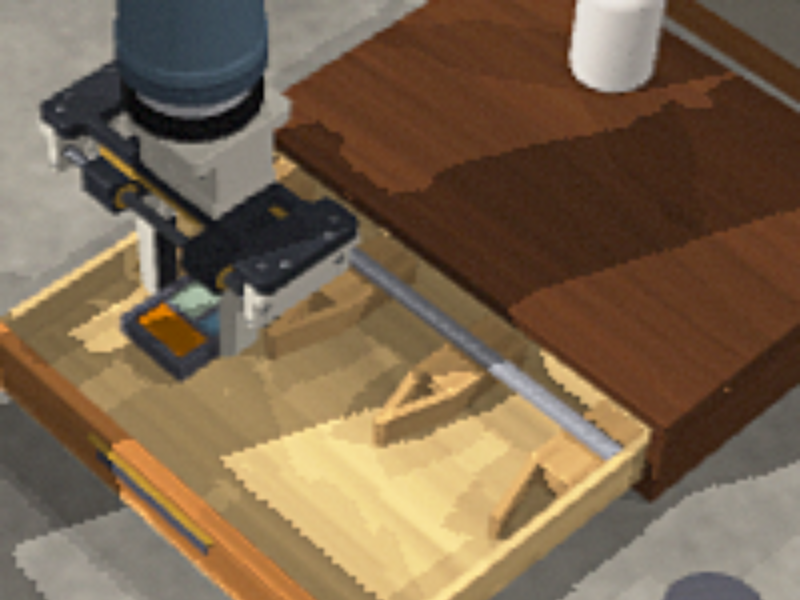

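```bash
python3 -m handwheel '[[0,[0,0,0.003],0],[0,[0,0,0.001],0],[0,[0,0,0],0],[72,[0,0,0],0],[72,[0,0,0],0],[72,[0,0,0],0],[72,[0,0,-0.02],0],[72,[0,0,-0.03],0],[0,[0.03,0,0],0],[0,[0.03,0,0],0],[0,[0,0,0],0],[0,[0,0,0],0]]' 20; python3 - <<'E'
from h import *
plan(.494,.0633,.020,182.3)
s=vision.capture("side")[:,:,::-1].copy()
cv2.imwrite("pics/c8.png",cv2.resize(s[150:310,270:470],(500,400)))
E
```

```text
time_s: 15.3
ee_pos: [0.4936, 0.0638, 0.0699]
eef_rot: [-180.0, 0.0, -177.7]
ft_force: [1.0, -0.2, -0.7]
width: 0.0396
at [0.4936 0.0638 0.0699] [-180.     0.  -177.7] F [ 1.  -0.2 -0.7] w 0.0396 t 15.3
turn -0.000 rad (-0.0 deg), then tool dx -0.0003 dy -0.0005 dz 0.0499
```

View pics/c8.png

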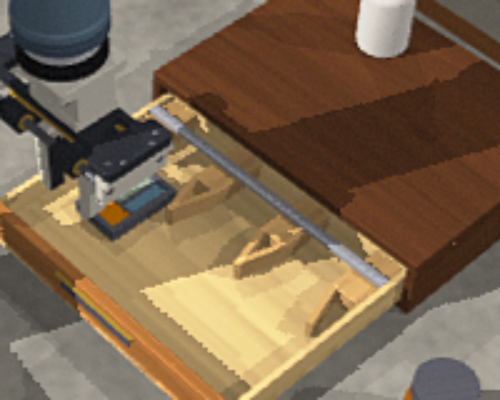

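Panel 1 lies flat in the lane mouth, crop ~(130,205). Next: lower the shut fingers behind it and push.

```bash
python3 -m handwheel '[[0,[0,0,0.02],0],[0,[0,0,0.018],0],[0,[0,0,0.01],0],[0,[0,0,0],0],[0,[-0.01,0,0],0],[0,[-0.01,0,0],0],[0,[-0.01,0,0],0],[0,[-0.01,0,0],0],[0,[-0.01,0,0],0],[0,[-0.01,0,0],0],[0,[-0.01,0,0],0],[0,[0,0,0],0]]'; python3 - <<'E'
from h import *
plan(.590,.0671,.020,182.3)
E
```

```text
time_s: 16.55
ee_pos: [0.5657, 0.0665, 0.0218]
eef_rot: [-180.0, 0.1, -177.7]
ft_force: [-0.6, 0.2, 0.4]
width: 0.0005
at [0.5657 0.0665 0.0218] [-1.800e+02  1.000e-01 -1.777e+02] F [-0.6  0.2  0.4] w 0.0005 t 16.6
turn -0.000 rad (-0.0 deg), then tool dx -0.0243 dy -0.0003 dz 0.0018
```

```bash
python3 -m handwheel '[[0,[-0.007,0,0],0],[0,[-0.007,0,0],0],[0,[-0.005,0,0],0],[0,[0,0,0],0]]';python3 -m handwheel '[[0,[-0.003,0,0],0],[0,[0,0,0],0]]';python3 -m handwheel '[[0,[-0.002,0,0],0],[0,[0,0,0],0]]'
```

```text
time_s: 16.95
ee_pos: [0.5836, 0.0673, 0.0217]
eef_rot: [-180.0, 0.1, -177.7]
ft_force: [0.2, 0.7, -1.1]
width: 0.0001
time_s: 17.15
ee_pos: [0.5854, 0.0675, 0.0216]
eef_rot: [180.0, -0.0, -177.7]
ft_force: [-0.8, 0.2, -0.1]
width: 0.0002
time_s: 17.35
ee_pos: [0.5867, 0.0676, 0.0215]
eef_rot: [-180.0, -0.1, -177.7]
ft_force: [-4.3, -1.3, 2.0]
width: 0.0003
```

```bash
python3 -m handwheel '[[0,[-0.002,0,0],0],[0,[0,0,0],0]]';python3 -m handwheel '[[0,[-0.002,0,0],0],[0,[0,0,0],0],[0,[0,0,0],0]]'; python3 -m handwheel '[[0,[0.01,0,0],0],[0,[0,0,-0.05],0],[0,[0,0,-0.05],0],[80,[0,0,-0.03],0],[100,[0,0,-0.03],0],[100,[0,0,0],0]]'; python3 - <<'E'
from h import *
plan(.401,-.292,.12,180)
E
```

```text
time_s: 17.55
ee_pos: [0.5893, 0.0677, 0.0215]
eef_rot: [180.0, -0.0, -177.7]
ft_force: [-3.5, -0.7, 2.3]
width: 0.0002
time_s: 17.85
ee_pos: [0.5916, 0.0678, 0.0215]
eef_rot: [180.0, 0.0, -177.7]
ft_force: [-4.0, -0.9, -0.1]
width: 0.0004
time_s: 18.45
ee_pos: [0.5849, 0.0673, 0.1872]
eef_rot: [-179.9, 0.7, -177.7]
ft_force: [1.1, 0.3, -0.1]
width: 0.0199
at [0.5849 0.0673 0.1872] [-179.9    0.7 -177.7] F [ 1.1  0.3 -0.1] w 0.0199 t 18.4
turn 0.040 rad (2.3 deg), then tool dx 0.1839 dy -0.3593 dz 0.0672
```

```bash
python3 -m handwheel '[[100,[0,0,0],0.038],[100,[0.02,-0.04,0],0],[100,[0.02,-0.04,0],0],[100,[0.02,-0.04,0],0],[100,[0.02,-0.04,0],0],[100,[0.02,-0.04,0],0],[100,[0.02,-0.04,0],0],[100,[0.02,-0.04,0],0],[100,[0.02,-0.04,0],0],[100,[0.02,-0.04,0],0],[100,[0,0,0],0],[100,[0,0,0],0]]'; python3 - <<'E'
from h import *
s=vision.capture("side")[:,:,::-1].copy()
print(panel("side",s,(345,350,408,408)));plan(.401,-.2915,.004,180.2)
cv2.imwrite("pics/c9.png",np.hstack([cv2.resize(s[150:310,270:470],(400,320)),cv2.resize(s[280:440,320:520],(400,320))]))
E
```

```text
time_s: 19.65
ee_pos: [0.4017, -0.2936, 0.1809]
eef_rot: [180.0, 0.0, 180.0]
ft_force: [0.9, -0.8, -0.8]
width: 0.0929
((0.3976, -0.2932), (68, 43), 0.0)
at [ 0.4022 -0.2926  0.181 ] [ 179.9    0.  -179.9] F [ 0.1  0.2 -0.5] w 0.093 t 19.7
turn -0.002 rad (-0.1 deg), then tool dx 0.0012 dy 0.0011 dz 0.1770
```

View pics/c9.png

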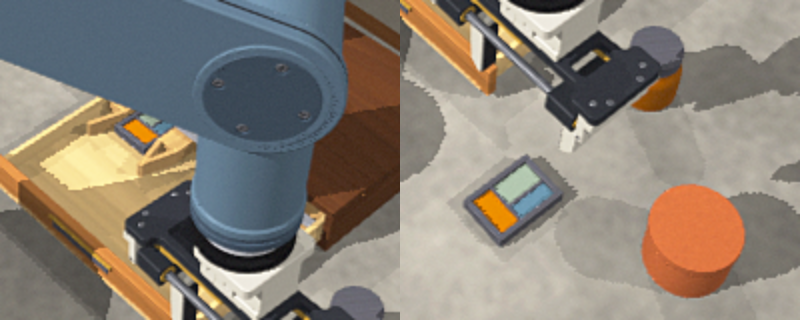

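Panel 1 sits between its guides with its front edge near the bar, left crop (140,125). Panel 2 and the tin and jar are undisturbed. Descending on panel 2.

```bash
python3 -m handwheel '[[100,[0.001,0.001,0.04],0],[100,[0,0,0.04],0],[100,[0,0,0.04],0],[100,[0,0,0.03],0],[100,[0,0,0.015],0],[100,[0,0,0.007],0],[100,[0,0,0.004],0],[100,[0,0,0],0]]';  python3 -m handwheel '[[0,[0,0,0],0],[0,[0,0,0],0],[0,[0,0,0],0],[0,[0,0,0],0],[0,[0,0,0],0],[0,[0,0,0],0]]' 40;python3 -m handwheel '[[0,[0,0,-0.03],0],[0,[0,0,-0.04],0],[0,[0,0,-0.04],0],[0,[0,0,0],0],[0,[0,0,0],0]]'; python3 - <<'E'
from h import *
plan(.5601,-.0224,.115,182.3)
E
```

```text
time_s: 20.5
ee_pos: [0.4019, -0.2916, 0.0059]
eef_rot: [-180.0, 0.0, -179.8]
ft_force: [0.1, 0.8, -0.2]
width: 0.0926
time_s: 21.1
ee_pos: [0.4014, -0.2922, 0.0058]
eef_rot: [-180.0, 0.0, -179.9]
ft_force: [-0.6, -0.5, 1.4]
width: 0.0536
time_s: 21.6
ee_pos: [0.4015, -0.2923, 0.1161]
eef_rot: [-179.9, 0.1, -179.9]
ft_force: [-0.7, 1.7, -1.1]
width: 0.0535
at [ 0.4015 -0.2923  0.1161] [-1.799e+02  1.000e-01 -1.799e+02] F [-0.7  1.7 -1.1] w 0.0535 t 21.6
turn -0.038 rad (-2.2 deg), then tool dx -0.1693 dy 0.2633 dz 0.0011
```

```bash
python3 -m handwheel '[[0,[0,0,0],-0.038],[0,[-0.017,0.037,0],0],[0,[-0.022,0.037,0],0],[0,[-0.026,0.037,0],0],[0,[-0.026,0.037,0],0],[0,[-0.026,0.037,0],0],[0,[-0.026,0.037,0],0],[0,[-0.026,0.037,0],0],[0,[0,0.004,0],0],[0,[0,0,0],0],[0,[0,0,0],0]]'; python3 - <<'E'
from h import *
plan(.5601,-.0222,.0216,182.3)
E
```

```text
time_s: 22.7
ee_pos: [0.5581, -0.0229, 0.1141]
eef_rot: [180.0, -0.2, -177.7]
ft_force: [-0.3, 0.5, -1.2]
width: 0.0534
at [ 0.5581 -0.0229  0.1141] [ 180.    -0.2 -177.7] F [-0.3  0.5 -1.2] w 0.0534 t 22.7
turn 0.000 rad (0.0 deg), then tool dx -0.0020 dy 0.0006 dz 0.0925
```

```bash
python3 -m handwheel '[[0,[0,0,0.03],0],[0,[0,0,0.025],0],[0,[0,0,0.015],0],[0,[0,0,0.01],0],[0,[0,0,0.007],0],[0,[0,0,0.004],0],[0,[0,0,0],0],[0,[0,0,0],0]]'; python3 - <<'E'
from h import *
plan(.559,-.0222,.022,182.3)
s=vision.capture("side")[:,:,::-1].copy()
cv2.imwrite("pics/c10.png",cv2.resize(s[150:310,270:470],(600,480)))
E
```

```text
time_s: 23.5
ee_pos: [0.5601, -0.0227, 0.0253]
eef_rot: [-180.0, 0.1, -177.7]
ft_force: [-0.1, 1.3, -0.9]
width: 0.0535
at [ 0.5601 -0.0227  0.0253] [-1.800e+02  1.000e-01 -1.777e+02] F [-0.1  1.3 -0.9] w 0.0535 t 23.5
turn -0.000 rad (-0.0 deg), then tool dx 0.0011 dy 0.0005 dz 0.0033
```

View pics/c10.png

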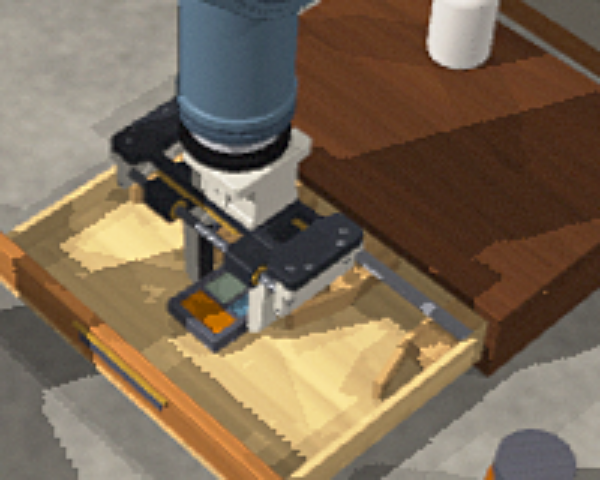

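Panel 2 is level in the middle mouth (crop ~(220,305)). Lower, release, then push.

```bash
python3 -m handwheel '[[0,[0,0,0.003],0],[0,[0,0,0],0],[0,[0,0,0],0],[72,[0,0,0],0],[72,[0,0,0],0],[72,[0,0,0],0],[72,[0,0,-0.02],0],[72,[0,0,-0.03],0],[0,[0.03,0,0],0],[0,[0.03,0,0],0],[0,[0,0,0],0],[0,[0,0,0],0]]' 20; python3 - <<'E'
from h import *
plan(.499,-.0246,.022,182.3)
E
```

```text
time_s: 24.75
ee_pos: [0.4999, -0.025, 0.0721]
eef_rot: [-180.0, 0.1, -177.7]
ft_force: [0.3, -0.3, -0.2]
width: 0.0394
at [ 0.4999 -0.025   0.0721] [-1.800e+02  1.000e-01 -1.777e+02] F [ 0.3 -0.3 -0.2] w 0.0394 t 24.8
turn -0.000 rad (-0.0 deg), then tool dx 0.0009 dy 0.0004 dz 0.0501
```

```bash
python3 -m handwheel '[[0,[0,0,0.02],0],[0,[0,0,0.018],0],[0,[0,0,0.012],0],[0,[0,0,0],0],[0,[-0.01,0,0],0],[0,[-0.01,0,0],0],[0,[-0.01,0,0],0],[0,[-0.01,0,0],0],[0,[-0.01,0,0],0],[0,[-0.01,0,0],0],[0,[-0.01,0,0],0],[0,[0,0,0],0]]'; python3 -m handwheel '[[0,[-0.007,0,0],0],[0,[-0.007,0,0],0],[0,[-0.004,0,0],0],[0,[0,0,0],0]]';python3 -m handwheel '[[0,[-0.003,0,0],0],[0,[0,0,0],0]]';python3 -m handwheel '[[0,[-0.002,0,0],0],[0,[0,0,0],0]]'
```

```text
time_s: 25.95
ee_pos: [0.5717, -0.0223, 0.0218]
eef_rot: [-180.0, 0.1, -177.7]
ft_force: [-0.0, -0.2, 0.0]
width: 0.0007
time_s: 26.35
ee_pos: [0.5884, -0.0214, 0.0217]
eef_rot: [-180.0, 0.0, -177.7]
ft_force: [-0.6, 0.3, 1.0]
width: 0.0004
time_s: 26.55
ee_pos: [0.5908, -0.0212, 0.0217]
eef_rot: [-180.0, 0.0, -177.7]
ft_force: [0.4, 1.0, -0.4]
width: 0.0003
time_s: 26.75
ee_pos: [0.5927, -0.0212, 0.0217]
eef_rot: [-180.0, 0.0, -177.7]
ft_force: [-0.7, 0.2, 0.0]
width: 0.0006
```

```bash
python3 -m handwheel '[[0,[-0.002,0,0],0],[0,[0,0,0],0]]';python3 -m handwheel '[[0,[-0.002,0,0],0],[0,[0,0,0],0]]'; python3 -m handwheel '[[0,[-0.002,0,0],0],[0,[0,0,0],0]]'
```

```text
time_s: 26.95
ee_pos: [0.5949, -0.0211, 0.0217]
eef_rot: [-180.0, 0.0, -177.7]
ft_force: [-0.1, -0.6, -0.0]
width: 0.0004
time_s: 27.15
ee_pos: [0.5962, -0.021, 0.0216]
eef_rot: [180.0, -0.1, -177.7]
ft_force: [-3.9, 0.3, 2.4]
width: 0.0003
time_s: 27.35
ee_pos: [0.5984, -0.0209, 0.0216]
eef_rot: [180.0, -0.0, -177.7]
ft_force: [-3.0, -0.6, 2.2]
width: 0.0007
```

```bash
python3 -m handwheel '[[0,[0.01,0,0],0],[0,[0,0,-0.05],0],[0,[0,0,-0.05],0],[0,[0.03,0.037,-0.03],0],[0,[0.03,0.037,0],0],[0,[0.03,0.037,0],0],[0,[0.03,0.037,0],0],[0,[0.03,0.037,0],0],[0,[0.03,0.037,0],0],[0,[0.03,0.037,0],0],[0,[0.03,0.037,0],0],[0,[0.03,0.037,0],0]]'; python3 - <<'E'
from h import *
s=vision.capture("side")[:,:,::-1].copy();t=vision.capture("top")[:,:,::-1].copy()
cv2.imwrite("pics/s11.png",s);cv2.imwrite("pics/t11.png",t)
cv2.imwrite("pics/c11.png",np.hstack([cv2.resize(t[160:300,240:415],(400,320),interpolation=cv2.INTER_CUBIC),cv2.resize(s[170:330,255:455],(400,320))]))
plan(.41,-.0285,.03,182.3)
E
```

```text
time_s: 28.55
ee_pos: [0.3078, 0.298, 0.1486]
eef_rot: [179.9, 0.1, -177.7]
ft_force: [0.1, -0.2, -0.1]
width: 0.0005
at [0.3048 0.3    0.1484] [ 179.9    0.  -177.3] F [ 1.   0.1 -0.8] w 0.0008 t 28.6
turn 0.007 rad (0.4 deg), then tool dx -0.0919 dy -0.3324 dz 0.1184
```

View pics/c11.png

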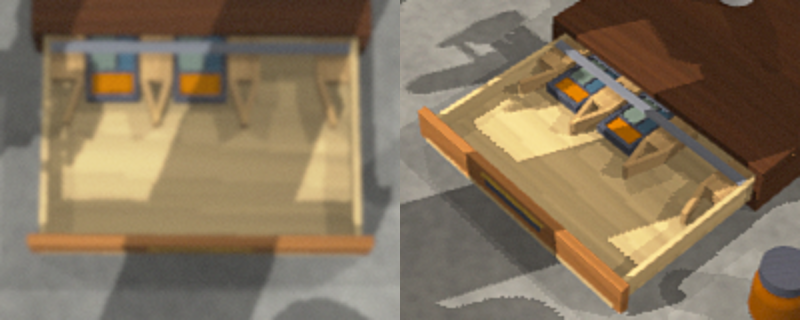

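Both panels lie straight in their lanes and under the bar, with rear edges at about crop row 102 in the top view. Quick numeric check of how far home they are before shutting.

```bash
python3 - <<'E'
from h import *
t=cv2.imread("pics/t11.png");h=cv2.cvtColor(t,cv2.COLOR_BGR2HSV)
# orange pane blobs
m=((h[...,0]<18)&(h[...,1]>200)&(h[...,2]>150)).astype(np.uint8)
for b in((275,185,305,215),(315,185,345,215)): print(rect("top",m,.030,b))
e=ray("top",[(256,160+236*.4375),(398,160+237*.4375)],.052);print("inner front edge",e.round(4))
f=ray("top",[(290,160+101.5*.4375),(327,160+103*.4375)],.030);print("rear edges",f.round(4))
print("bar mid",ray("top",[(290,160.+47*.4375),(327,160.+47*.4375)],.046).round(4))
g=lambda x0,x1:[h[r,x0:x1].mean(0).round().astype(int).tolist() for r in range(196,210)]
print(g(282,298));print(g(320,336))
E
```

```text
((0.619, 0.084), (0, 0), 0.0)
((0.6163, -0.0099), (0, 0), 0.0)
inner front edge [[ 0.4587  0.131   0.052 ]
 [ 0.4723 -0.1802  0.052 ]]
rear edges [[ 0.6023  0.0648  0.03  ]
 [ 0.6047 -0.0195  0.03  ]]
bar mid [[ 0.6539  0.067   0.046 ]
 [ 0.6578 -0.0169  0.046 ]]
[[18, 240, 199], [18, 240, 199], [18, 239, 196], [18, 236, 182], [14, 161, 156], [8, 67, 123], [140, 17, 104], [120, 18, 100], [16, 39, 114], [19, 82, 150], [20, 94, 172], [20, 97, 179], [20, 97, 188], [20, 98, 200]]
[[18, 237, 163], [18, 237, 162], [18, 237, 159], [18, 236, 153], [16, 195, 138], [13, 120, 112], [40, 40, 86], [123, 12, 72], [33, 22, 76], [19, 68, 99], [19, 87, 118], [20, 92, 127], [20, 93, 133], [20, 95, 142]]
```

Measured: rear edges 140.7 and 139.4 mm from the drawer front (140 is home) and 52–53 mm before the bar (52 expected). Both are home, so shut the drawer.

```bash
python3 -m handwheel '[[0,[-0.011,-0.041,0],0],[0,[-0.011,-0.041,0],0],[0,[-0.011,-0.042,0],0],[0,[-0.011,-0.042,0],0],[0,[-0.011,-0.042,0],0],[0,[-0.011,-0.042,0],0],[0,[-0.011,-0.042,0],0],[0,[-0.011,-0.041,0],0],[0,[0,0,0],0]]'; python3 -m handwheel '[[0,[0,0,0.04],0],[0,[0,0,0.04],0],[0,[0,0,0.025],0],[0,[0,0,0.012],0],[0,[0,0,0],0],[0,[0,0,0],0]]';python3 -c "
from h import *
plan(.44,-.0273,.03,182.3)"
```

```text
time_s: 29.55
ee_pos: [0.4127, -0.0382, 0.1488]
eef_rot: [-179.8, 0.2, -178.0]
ft_force: [-0.3, -0.1, 0.4]
width: 0.0003
time_s: 30.15
ee_pos: [0.4103, -0.0325, 0.0316]
eef_rot: [-180.0, 0.0, -177.7]
ft_force: [-0.6, -0.0, 1.0]
width: 0.0009
at [ 0.4103 -0.0325  0.0316] [-180.     0.  -177.7] F [-0.6 -0.   1. ] w 0.0009 t 30.1
turn 0.000 rad (0.0 deg), then tool dx -0.0299 dy 0.0040 dz 0.0016
```

```bash
python3 -m handwheel '[[0,[-0.01,0.001,0],0],[0,[-0.01,0.001,0],0],[0,[-0.01,0.001,0],0],[0,[-0.005,0.001,0],0],[0,[-0.003,0,0],0],[0,[-0.004,0,0],0],[0,[-0.006,0,0],0],[0,[-0.008,0,0],0],[0,[-0.008,0,0],0],[0,[-0.008,0,0],0],[0,[-0.008,0,0],0],[0,[-0.008,0,0],0]]'; python3 -m handwheel '[[0,[-0.008,0,0],0],[0,[-0.008,0,0],0],[0,[-0.008,0,0],0],[0,[-0.008,0,0],0],[0,[-0.008,0,0],0],[0,[-0.008,0,0],0],[0,[-0.008,0,0],0],[0,[-0.008,0,0],0],[0,[-0.008,0,0],0],[0,[-0.008,0,0],0],[0,[-0.008,0,0],0],[0,[-0.006,0,0],0]]'; python3 -m handwheel '[[0,[-0.006,0,0],0],[0,[-0.006,0,0],0],[0,[-0.006,0,0],0],[0,[-0.006,0,0],0],[0,[-0.004,0,0],0],[0,[-0.004,0,0],0],[0,[-0.003,0,0],0],[0,[0,0,0],0]]'
```

```text
time_s: 31.35
ee_pos: [0.4976, -0.0247, 0.0309]
eef_rot: [180.0, -0.1, -177.7]
ft_force: [-4.5, 0.0, 2.2]
width: 0.0005
time_s: 32.55
ee_pos: [0.592, -0.0208, 0.031]
eef_rot: [180.0, -0.1, -177.7]
ft_force: [-5.3, 0.6, 2.7]
width: 0.0006
time_s: 33.35
ee_pos: [0.6275, -0.0198, 0.0311]
eef_rot: [180.0, 0.0, -177.7]
ft_force: [-2.6, 1.8, -1.0]
width: 0.0002
```

```bash
python3 -m handwheel '[[0,[-0.003,0,0],0],[0,[-0.003,0,0],0],[0,[-0.003,0,0],0],[0,[0,0,0],0]]'; for i in 1; do python3 -m handwheel '[[0,[-0.002,0,0],0],[0,[-0.002,0,0],0],[0,[0,0,0],0]]'; done;  python3 -m handwheel '[[0,[-0.002,0,0],0],[0,[-0.002,0,0],0],[0,[0,0,0],0]]'; python3 -m handwheel '[[0,[-0.002,0,0],0],[0,[-0.002,0,0],0],[0,[0,0,0],0]]'
```

```text
time_s: 33.75
ee_pos: [0.6354, -0.0196, 0.0311]
eef_rot: [180.0, -0.1, -177.7]
ft_force: [-3.0, 2.1, 0.3]
width: 0.0008
time_s: 34.05
ee_pos: [0.6418, -0.02, 0.0319]
eef_rot: [-179.9, 0.2, -177.7]
ft_force: [-0.5, 0.7, -0.1]
width: 0.0007
time_s: 34.35
ee_pos: [0.6442, -0.0197, 0.0316]
eef_rot: [-180.0, 0.0, -177.7]
ft_force: [-2.7, -1.2, 1.2]
width: 0.0005
time_s: 34.65
ee_pos: [0.6442, -0.0195, 0.0314]
eef_rot: [-180.0, -0.4, -177.7]
ft_force: [-13.3, -2.6, 10.9]
width: 0.0007
```

```bash
python3 -m handwheel '[[0,[-0.002,0,0],0],[0,[-0.001,0,0],0],[0,[0,0,0],0]]'; python3 -m handwheel '[[0,[0.01,0,0],0],[0,[0.02,0,0],0],[0,[0.03,0,0],0],[0,[0.03,0,-0.02],0],[0,[0.03,0.03,-0.04],0],[0,[0.03,0.037,-0.04],0],[0,[0.03,0.037,-0.04],0],[0,[0.03,0.037,0],0],[0,[0.03,0.037,0],0],[0,[0.03,0.037,0],0],[0,[0.03,0.037,0],0],[0,[0,0.037,0],0]]'; python3 - <<'E'
from h import *
s=vision.capture("side")[:,:,::-1].copy();t=vision.capture("top")[:,:,::-1].copy()
cv2.imwrite("pics/s12.png",s);cv2.imwrite("pics/t12.png",t)
cv2.imwrite("pics/c12.png",np.hstack([cv2.resize(t[60:300,80:560],(400,300),interpolation=cv2.INTER_AREA),cv2.resize(s[100:420,160:520],(400,300))]))
h=cv2.cvtColor(t,cv2.COLOR_BGR2HSV)
print(t[160:195,[290,330,370]].mean(1).round().astype(int).tolist())
E
```

```text
time_s: 34.95
ee_pos: [0.6443, -0.0195, 0.0315]
eef_rot: [-180.0, -0.8, -177.7]
ft_force: [-21.9, -4.0, 17.7]
width: 0.0007
time_s: 36.15
ee_pos: [0.3529, 0.2409, 0.1501]
eef_rot: [180.0, -0.0, -177.7]
ft_force: [1.6, 0.6, 0.0]
width: 0.0006
[[30, 46, 73], [34, 48, 72], [31, 49, 72], [36, 49, 73], [35, 50, 76], [35, 52, 78], [35, 53, 80], [37, 54, 81], [38, 54, 81], [33, 51, 78], [37, 52, 81], [35, 53, 80], [36, 53, 82], [36, 53, 78], [36, 53, 75], [46, 65, 83], [55, 77, 98], [54, 80, 105], [46, 74, 105], [47, 76, 110], [50, 81, 116], [48, 77, 109], [43, 72, 99], [42, 68, 92], [44, 65, 86], [48, 66, 85], [61, 78, 94], [77, 89, 98], [88, 95, 99], [92, 96, 97], [94, 97, 97], [94, 96, 96], [90, 92, 94], [85, 88, 88], [82, 85, 85]]
```

View pics/c12.png

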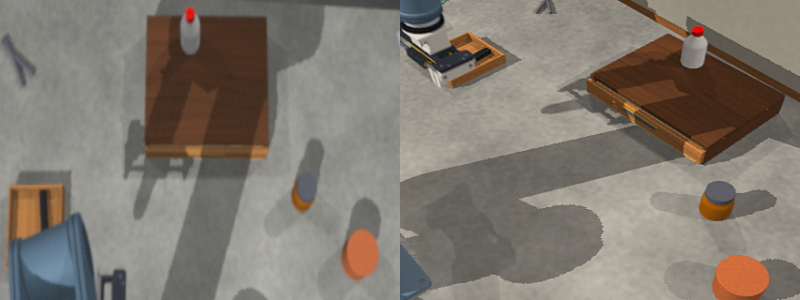

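The drawer is shut: its front is flush with the cabinet and did not move under 22 N. Tin and jar are in place. The cutter is in the tray but seems right of centre, so I'll move the arm clear and measure it.

```bash
python3 -m handwheel '[[0,[0.02,0.034,0],0],[0,[0.02,0.034,0],0],[0,[0.02,0.034,0],0],[0,[0.02,0.034,0],0],[0,[0.02,0.034,-0.03],0],[0,[0.02,0.034,-0.03],0],[0,[0.02,0.034,0],0],[0,[0.02,0.034,0],0],[0,[0,0,0],0],[0,[0,0,0],0]]'; python3 - <<'E'
from h import *
t=vision.capture("top")[:,:,::-1].copy();s=vision.capture("side")[:,:,::-1].copy();h=cv2.cvtColor(t,cv2.COLOR_BGR2HSV)
m=(h[...,2]<55).astype(np.uint8);print("cutter handle",rect("top",m,.024,(92,210,156,275)))
hs=cv2.cvtColor(s,cv2.COLOR_BGR2HSV);m=(hs[...,2]<55).astype(np.uint8);print("side",rect("side",m,.024,(175,135,256,192)))
t0=cv2.imread("pics/top0.png")
for n,b in(("jar",(425,190,465,235)),("tin",(485,238,540,288))):
    x0,y0,x1,y1=b;d=cv2.absdiff(t0[y0:y1,x0:x1],t[y0:y1,x0:x1]);print(n,"mean diff",d.mean().round(1))
cv2.imwrite("pics/c13.png",np.hstack([cv2.resize(t[190:300,70:180],(400,400)),cv2.resize(s[110:210,160:260],(400,400))]))
print(readout.read_state()["time_s"])
E
```

```text
time_s: 37.25
ee_pos: [0.1859, 0.5051, 0.2095]
eef_rot: [-180.0, 0.0, -177.6]
ft_force: [0.6, -0.2, -0.5]
width: -0.0
cutter handle ((0.5285, 0.4197), (84, 18), 9.4)
side ((0.5211, 0.4123), (94, 29), 9.4)
jar mean diff 1.6
tin mean diff 1.6
37.35
```

View pics/c13.png

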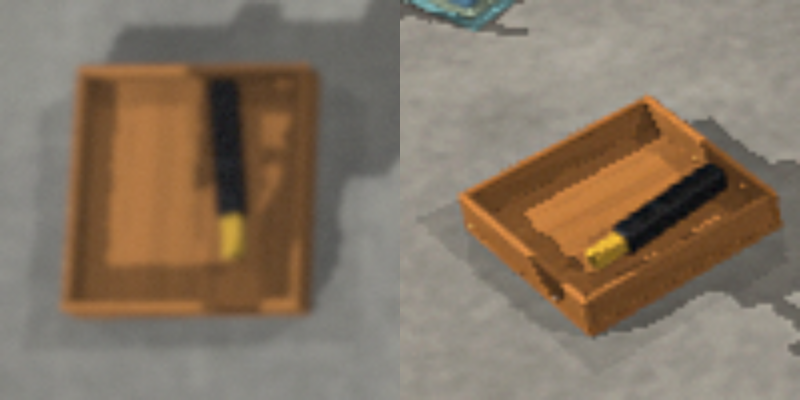

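The cutter lies flat in the tray, its middle about 13 and 20 mm from the tray centre (limit 60). The tin and jar images are unchanged and the robot is clear of everything. Handing in.

```bash
python3 -c "
from cell import manip
print(manip.close_job())"
```

```text
the job is handed in; nothing more can be done
None
```

The job is handed in at about 37 s of robot time; the hand-in gives no verdict. This start had one tool (the cutter) and two panels. I saw no opening stick and no third panel.

**What I did:**
- I laid the cutter in the tool tray.
- I placed one panel in the left lane and one in the middle lane, and pushed each against the back until the drawer's own 4 N of friction resisted.
- I pushed the drawer shut at about 80 mm/s, slowing to 20–30 mm/s at the catch. The force dropped as it snapped home.

**Last checks:**
- **Panels:** before shutting, their rear edges were 140.7 and 139.4 mm from the drawer front (140 is home) and 52–53 mm before the bar (52 expected). I could not see them once the drawer was shut.
- **Drawer:** its front looks flush with the cabinet, and it did not move under 22 N.
- **Cutter:** it lies flat in the tray, about 13 and 20 mm off centre (limit 60). It had moved a little since I put it down.
- **Tin and jar:** unchanged in the top view. The arm is clear of everything.

**What went wrong or disagreed:**
- My first grip on panel 1 held it only by the fingertips, so I set it down and regripped it lower.
- The two cameras disagreed by 4–6 mm on panel positions.
- The fingers stopped about 5 mm short of where I predicted shut. I took this as camera error, because the drawer had snapped and would not move further.
- A colour check of the panels' orange panes found nothing usable, so the panel figures come from edge positions I read off the picture.

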